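# Slide the capillary reader's locked carriage to its orange stop

### The job

The carriage that carries the capillary plate on the slide rail is locked by a green spring button. Press the button down with the fingertips and, keeping it pressed all the way, push the carriage along the rail until it rests against the orange end stop; then lift the fingers off so that it locks there. Do not touch the capillary plate, lift nothing, and leave the things standing around where they are.

Things in the scene. Friction and masses are not known exactly. Their poses are not given: they have to be found in the camera images.
- rail: Fixed slide rail, 84 x 540 mm foot, 30 mm high, black end caps 36 mm high. Origin: centre of its underside, on the worktop. Its y axis runs along the rail, its x axis across it, away from the robot. It stands at a different place and yaw each time.
- carriage_mid (a point): Centre of the underside of the white carriage plate (100 mm across the rail, 140 mm along it, 12 mm thick, underside 30.5 mm above the worktop). The carriage carries the capillary plate on its far half and, on its near half, the green button between two black push plates.
- carriage (a joint): Position of the carriage along the rail in m: near 0 at the start, growing along the rail's +y. It slides with about 1.5 N of friction when the button is down; with the button up its lock pin stands between teeth of the rail and the carriage cannot move more than about 6 mm.
- button_top (a point): Top centre of the green lock button: flat pad 36 mm across x 50 mm along the rail, 56.5 mm above the worktop when up, 25 mm on the robot's side (-x) of the carriage's centre line. Along the rail, 30 mm either side of this point, are the inner faces of two black push plates fixed to the carriage (46 mm wide, 20 mm higher than the button): a fingertip on the button pushes the carriage by them.
- lock_button (a joint): How far the button is pressed, in m: 0 up (locked), 0.008 fully down. It springs back; 3 N starts it, 6 N puts it fully down. The lock pin clears the teeth when it is 0.004 down, so press it nearly all the way. It springs fully up again at the start place and, where a catch on the stop holds it, when the carriage is right against a stop.
- stop_orange: Orange end stop block clamped on the rail, 74 mm across, 24 mm thick along the rail (with its thin rubber faces), top 58 mm above the worktop, black clamp knob to 67 mm. Origin: on the worktop under its centre, on the rail's centre line; same axes as the rail. It may be on either side of the carriage. When the carriage rests against it, the carriage's centre is 82 mm from this origin.
- stop_blue: Blue end stop block, the same as the orange one, at the other side of the carriage: the wrong end.
- capillary_plate: Cream wax plate for capillaries, 34 x 126 x 10 mm, fixed in the carriage on its far half, lengthwise along the rail. Origin: centre of its underside, 42.5 mm above the worktop. Not to be touched.
- timer: Lab timer, 70 x 66 x 19 mm, loose bystander. Origin: centre of its underside.
- tape: Roll of beige tape, 94 mm across, 25 mm high, loose bystander. Origin: centre of its underside.
- pen: White pen with blue cap, 135 mm long, 16 mm thick, loose bystander. Origin: centre of its underside.
- counter: White hand tally counter, 58 x 56 x 24 mm, loose bystander. Origin: centre of its underside.
- vial: Slim vial with red cap, 21 mm diameter, 80 mm high, loose bystander standing behind the rail. Origin: centre of its underside.
- bottle: Reagent bottle with red cap, 44 mm diameter, 88 mm high, loose bystander standing behind the rail. Origin: centre of its underside.
- forceps_1: Steel forceps, 131 mm long, 10 mm high, loose bystander. Origin: centre of its underside.

How it is judged (in metres and radians):
On the way, in this order (a step that is already met when the one before it is completed fails the run):
1. the lock button is pressed at least 3 mm while the carriage is still within 8 mm of its start (value of joint lock_button above 0.003 m and distance of carriage_mid from where it was at the start of the episode below 0.008 m), for 0.1 s.
2. the carriage is against the orange stop (within 3 mm) with the button still pressed at least 3 mm (value of joint lock_button above 0.003 m and horizontal distance between carriage_mid and stop_orange below 0.085 m), for 0.1 s.
At the end, for the whole second after the job is handed in: The carriage rests against the orange stop (its centre within 85 mm of the stop's origin, 82 mm being contact), at rest, and the button has sprung back up (less than 1 mm down) (horizontal distance between carriage_mid and stop_orange below 0.085 m and value of joint lock_button below 0.001 m and linear speed of capillary_plate below 0.005 m/s); the robot touches nothing.
It fails at once if the carriage is away from its start (more than 10 mm) and not yet within 5 mm of the orange stop while the button is less than 2 mm down: let go on the way, or forced along against the lock (distance of carriage_mid from where it was at the start of the episode above 0.01 m and horizontal distance between carriage_mid and stop_orange above 0.087 m and value of joint lock_button below 0.002 m).
It fails at once if the robot touches the capillary plate (contact force between the arm and capillary_plate above 0.5 N).
It fails at once if the fingers touch the capillary plate (contact force between the fingers and capillary_plate above 0.5 N).
It fails at once if a bystander is moved more than 20 mm or lifted (distance of any of timer, tape, pen, counter, vial, bottle, forceps_1 from where it was at the start of the episode above 0.02 m).
It also fails if it takes over 40 s, if anything falls off the work surface, if the arm or the gripper's body presses on something with over 40 N, if the wrist force passes 120 N, or if a joint passes its speed limit or range.

### The arm

A 6-joint arm with a two-finger parallel gripper is mounted at the origin on a cart in front of the work surface, level with it; the furniture and walls round the work are solid. World frame = base frame: x ahead of the robot, y to its left, z up, the work surface at z = 0. Lengths are in mm, angles in rad, forces in N, time in s.
With the tool pointing down it reaches from about 350 to 975 mm from the base axis. Payload 4.9 kg.
Tool frame: the origin (TCP) lies on the centre line of the jaws, within the pads' length; the fingertips stand 14 mm ahead of it and the grasp point (between the pads) lies 5 mm behind it; z points along the fingers, y is the line along which they close (so a half turn about z gives the same grasp; the last joint's range is limited). The gripper opens to 85 mm and grips with 20 to 120 N. Pads are 22 mm wide; open, the fingers measure 114 mm over their backs; the gripper's body (76 mm by 85 mm) begins 54 mm behind the grasp point. The pads swing forward as they close: fully open they stand 13 mm farther back than shut.
Start: joints at [1.113, 0.053, 1.613, -0, 1.476, -0.119], TCP at [207.711, 589.455, 245.304] pointing down, gripper open.
Joint ranges: [-3.01, 3.01], [-1.01, 2.22], [0.06, 2.58], [-1.02, 4.17], [0.09, 2.62], [-3.14, 3.14]. Speed limits (rad/s): [2.57, 2.57, 3.14, 3.14, 3.14, 3.14].

### API

Orientations are given as a unit quaternion [x, y, z, w].
In Python, from station import monitor, imaging, robot gives the robot as it stands.
- The arm moves only by the tool play_rows, never from a script. Its argument "commands" is a list that holds one entry, the list of rows, each a list of 4 numbers: the shift along the tool's x, y, z in m, then the turn about the tool's z in rad. A call has exactly 8 rows; each row shifts and turns the commanded pose from where the row before left it, along the tool's axes as they then stand; what a row does not reach is not made up. A row lasts 1/10 s, in which the tool goes at most 50 mm and 8.59 degrees, less where a joint would pass 70% of its speed; a pose out of reach is approached as far as the arm can. A call with a gripper value outside its range is refused whole. "grip" is the opening, from 0 (shut) to 1 (fully open), set as the call begins (left out, the last holds). The fingers move at their own pace and stop on an object; the grip force is fixed at half the most. Time passes only in rows, so rows that do not move let the fingers close, or fill a call up. It gives the time, the measured TCP pose, the force, the opening and the grip force at its end, in the units of the state.
- monitor.get_state(): the state, without advancing time (a new reading comes with each control period).
- imaging.get_image(name): name is "scene" or "top"; returns the picture (480x640x3 uint8, blue, green, red); there is no depth.
- imaging.calibration(name): a dict with "camera_matrix" (3x3 intrinsics, pixels), "k1" (the pictures are not rectified: a ray, as slopes to the right and down, at radius r is drawn at 1 + k1 r^2 times it, then the intrinsics apply), "R" (3x3) and "t" (3): a world point X has camera coordinates R X + t. Camera axes: x right, y down, z forward; pixel columns grow to the right and rows downward; lengths in mm; the calibration is good to about 2 mm. A picture is of the moment at which its call begins. calibration takes no time and is no camera call.
- robot.sign_off(): hands the job in; it is judged then, once.
The state is a dict: "time": time; "joint_pos": joint angles; "joint_vel": joint speeds; "joint_torque": joint torques, N m; "eef_pos": TCP position; "tool_rot": TCP orientation; "wrist_force": force on the tool from outside, world axes, zero at the start; "torque": the same for the moment, N m; "width": finger opening in mm; "grasp_force": force on a finger pad.
Only numpy, scipy, OpenCV 4.12 (cv2) and the standard library are available. Lean on these libraries where they do the work, as an engineer would, in place of code of your own. Each camera call takes 0.05 s, during which the arm holds its last target. There are 200 camera calls.

## Working session

There is one attempt and no reset: what is moved stays moved. The work goes in short steps, Python scripts to look and compute and a tool call to move; the robot and the scene stay as the last step left them, time stands still between calls to the robot, and variables do not carry over. Pictures are saved under pics/ and viewed, at most 10 in all, crops included, and the job is handed in when it is done.

Besides the shell and the picture viewer there is one more tool, called after "Call:" in YAML: its name, and indented under it one key for each argument. play_rows: Moves the arm, as the interface text tells. Its arguments: {"type":"object","properties":{"commands":{"type":"array"},"grip":{"type":"number"}},"required":["commands"]}

```bash
mkdir -p pics
python3 - <<'E'
from station import monitor, imaging, robot
import cv2,numpy as np
for n in("scene","top"):
    cv2.imwrite(f"pics/{n}0.png",imaging.get_image(n)); c=imaging.calibration(n); print(n,c)
print(monitor.get_state())
E
```

```text
scene {'camera_matrix': array([[519.24315878,   0.        , 322.58109295],
       [  0.        , 519.24315878, 237.59463299],
       [  0.        ,   0.        ,   1.        ]]), 'k1': 0.03494041737083177, 'R': array([[-0.66240018, -0.74897118,  0.01637564],
       [-0.3494297 ,  0.2895572 , -0.89109792],
       [ 0.66266498, -0.59598556, -0.45351552]]), 't': array([ 370.81907336,  255.93688978, 1121.11559878])}
top {'camera_matrix': array([[515.89010421,   0.        , 324.46952828],
       [  0.        , 515.89010421, 231.44508484],
       [  0.        ,   0.        ,   1.        ]]), 'k1': -0.13176316734277982, 'R': array([[-0.00978673, -0.99977179, -0.01898931],
       [-0.98331057,  0.01307227, -0.18146472],
       [ 0.18167154,  0.01689645, -0.9832141 ]]), 't': array([  26.34250848,  563.22465912, 1361.93063989])}
{'time': 0.1, 'joint_pos': array([ 1.11301388e+00,  5.33499019e-02,  1.61411621e+00, -7.19632177e-06,
        1.47601705e+00, -1.19014876e-01]), 'joint_vel': array([ 6.11746841e-05, -1.16485454e-03, -2.44373004e-03, -7.01199048e-04,
       -9.89143331e-04,  2.17177613e-04]), 'joint_torque': array([ 1.38789542e-04, -3.94904280e+01, -3.71363640e+01, -1.22850406e-04,
        3.86977452e-03, -9.53107161e-06]), 'eef_pos': array([207.47955317, 589.00010217, 244.17350342]), 'tool_rot': array([ 1.68574573e-01,  9.85688450e-01, -9.07233382e-04, -2.65412657e-04]), 'wrist_force': array([-0.46117964,  0.48006563, -0.16376772]), 'torque': array([ 0.03251296, -0.00397435, -0.00053333]), 'grasp_force': 0.0, 'width': 85.41589911069956}
```

View pics/scene0.png

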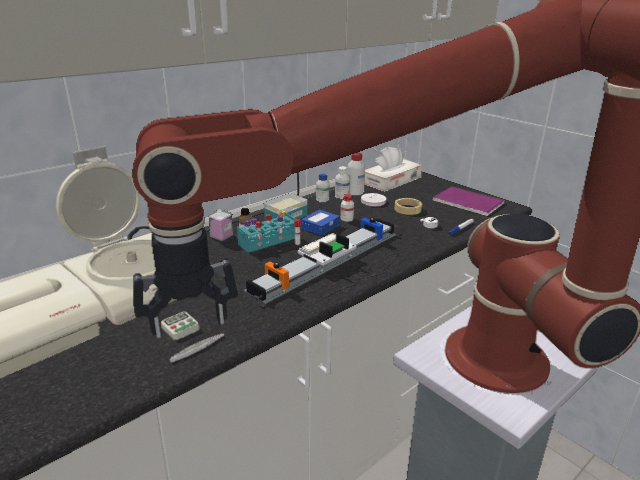

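View pics/top0.png

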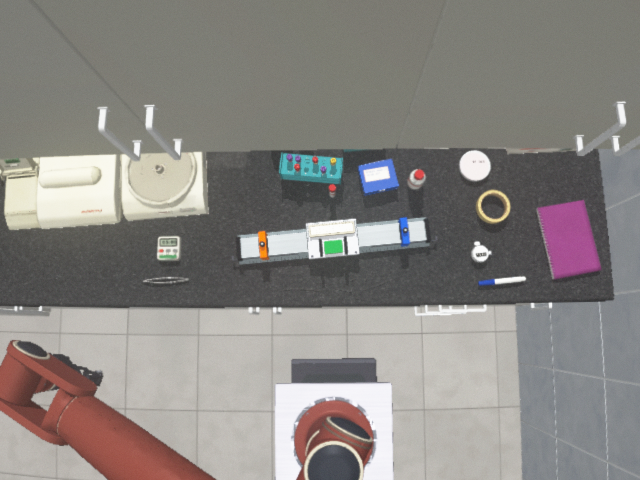

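The scene view shows the orange stop at about (277,275), the green button at (333,247) and the blue stop at (372,230). In the top view they are at (263,245), (333,247) and (405,231). Orange is on the +y side. The vial stands behind the rail at (332,190) in the top view.

```bash
cat > h.py <<'E'
import cv2,numpy as np
from station import monitor, imaging, robot
def ray(n,p):
    c=imaging.calibration(n);K=c["camera_matrix"]
    u=cv2.undistortPoints(np.array([[p]],float),K,np.array([c["k1"],0,0,0,0.]))[0,0]
    return -c["R"].T@c["t"], c["R"].T@np.array([u[0],u[1],1])
def plane(n,p,z):
    o,d=ray(n,p); return o+d*(z-o[2])/d[2]
def tri(p,q):
    o,d=ray("top",p);a,b=ray("scene",q)
    s=np.linalg.lstsq(np.c_[d,-b],a-o,rcond=None)[0]
    P,Q=o+d*s[0],a+b*s[1]; return (P+Q)/2,np.linalg.norm(P-Q)
H={"green":(50,75),"orange":(8,20),"blue":(100,118)}
R={"top":(225,205,445,270),"scene":(240,215,400,300)}
def blob(im,n,c):
    x0,y0,x1,y1=R[n];h=cv2.cvtColor(im,cv2.COLOR_BGR2HSV)
    m=cv2.inRange(h,(H[c][0],150,60),(H[c][1],255,255));k=np.zeros_like(m);k[y0:y1,x0:x1]=m[y0:y1,x0:x1]
    N,l,s,ce=cv2.connectedComponentsWithStats(k);i=1+np.argmax(s[1:,4]);
    return ce[i],s[i],cv2.findContours((l==i).astype(np.uint8),0,2)[0][0]
E
python3 - <<'E'
from h import *
im={n:cv2.imread(f"pics/{n}0.png") for n in R}
for c in H:
    b={n:blob(im[n],n,c) for n in R}
    print(c,[(v[0].round(1),v[1]) for v in b.values()],"tri",tri(b["top"][0],b["scene"][0]))
    z=56.5 if c=="green" else 58
    for n in R:print(n,"plane",plane(n,b[n][0],z).round(1))
    r=cv2.minAreaRect(b["top"][2]);print("rect top",[plane("top",p,z).round(1)[:2] for p in cv2.boxPoints(r)])
a=cv2.resize(im["top"][205:270,225:445],None,fx=3.6,fy=3.6,interpolation=2)
b=cv2.resize(im["scene"][215:305,240:400],None,fx=3.6,fy=3.6,interpolation=2)
o=np.zeros((a.shape[0]+b.shape[0],800,3),np.uint8);o[:a.shape[0],:a.shape[1]]=a[:,:800];o[a.shape[0]:,:b.shape[1]]=b
cv2.imwrite("pics/crop.png",o)
E
```

```text
green [(array([332.9, 246.5]), array([325, 241,  17,  12, 189], dtype=int32)), (array([336., 246.]), array([330, 242,  14,  10,  84], dtype=int32))] tri (array([517.48137209,  -5.57746771,  56.97818083]), np.float64(8.442269496728274))
top plane [520.7  -2.7  56.5]
scene plane [514.4  -8.4  56.5]
rect top [array([536.2,  18.6]), array([535.6, -24.9]), array([505.4, -24.5]), array([505.9,  18.9])]
orange [(array([262.8, 244.8]), array([258, 231,  11,  29, 183], dtype=int32)), (array([278.3, 273.4]), array([265, 261,  24,  29, 289], dtype=int32))] tri (array([527.56154004, 187.83957629,  38.5739407 ]), np.float64(8.659262968142608))
top plane [527.5 188.3  58. ]
scene plane [497.3 204.9  58. ]
rect top [array([565.4, 204.6]), array([567.6, 183.2]), array([490. , 173.6]), array([487.7, 194.8])]
blue [(array([403.9, 231.1]), array([399, 217,  11,  29, 172], dtype=int32)), (array([320. , 224.9]), array([301, 215,  38,  20, 374], dtype=int32))] tri (array([ 616.08026099, -142.10913422,   39.82999017]), np.float64(155.42416517833144))
top plane [ 560.3 -196.9   58. ]
scene plane [642.3 -61.4  58. ]
rect top [array([ 598. , -183.9]), array([ 600.3, -203.9]), array([ 523.7, -210.4]), array([ 521.4, -190.5])]
```

View pics/crop.png

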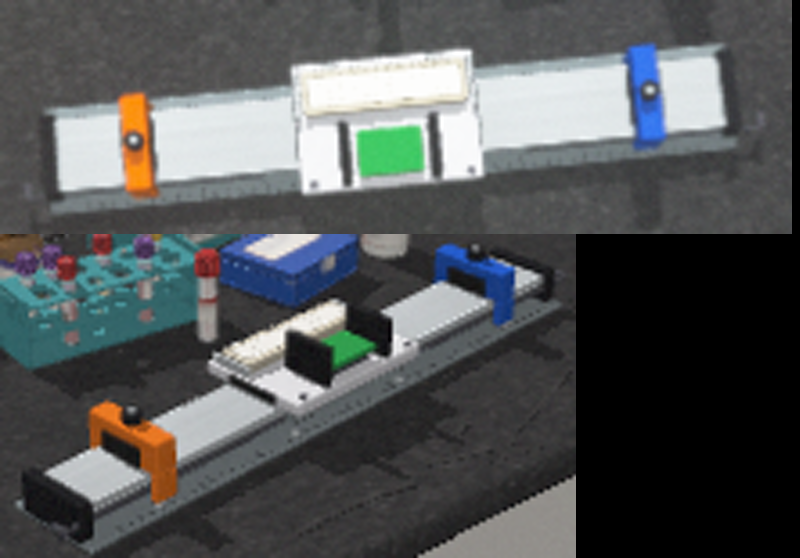

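Using the top view on known planes, the button is at about (520,-3), the orange stop at (527.5,188) and the rail yaw is about +0.085 rad. The scene view's green and orange blobs are partly hidden by the black plate or dominated by side faces, so I trust the top view more. I'll close the gripper and go above the button.

Call:
play_rows:
  commands:
    - [[-0.0307,-0.0284,0,0],[-0.0307,-0.0284,0,0],[-0.0307,-0.0284,0,0],[-0.0307,-0.0284,0,0],[-0.0307,-0.0284,0,0],[-0.0307,-0.0284,0,0],[-0.0307,-0.0284,0,0],[-0.0307,-0.0284,0,0]]
  grip: 0

```text
time: 0.9
eef_pos: [364.0, 291.9, 244.9]
tool_rot: [0.168, 0.986, -0.0, -0.0]
wrist_force: [0.8, 0.6, -0.5]
width: -0.1
grasp_force: 0.0
```

Call:
play_rows:
  commands:
    - [[-0.0307,-0.0284,0,0],[-0.0307,-0.0284,0,0],[-0.0307,-0.0284,0,0],[-0.0307,-0.0284,0,0],[-0.0307,-0.0284,0,0],[-0.0307,-0.0284,0,0],[-0.0307,-0.0284,0,0],[-0.0307,-0.0284,0,0]]

```text
time: 1.7
eef_pos: [520.2, -4.0, 244.8]
tool_rot: [0.169, 0.986, 0.0, -0.0]
wrist_force: [-0.1, -0.1, 0.4]
width: 0.3
grasp_force: 0.0
```

Call:
play_rows:
  commands:
    - [[0,0,0.01,-0.106],[0,0,0.01,-0.106],[0,0,0.01,-0.106],[0,0,0.01,-0.106],[0,0,0.01,0],[0,0,0.01,0],[0,0,0,0],[0,0,0,0]]

```text
time: 2.5
eef_pos: [519.8, -2.3, 185.1]
tool_rot: [-0.042, 0.999, 0.0, -0.0]
wrist_force: [0.0, -0.2, -0.4]
width: 0.2
grasp_force: 0.0
```

Call:
play_rows:
  commands:
    - [[0,0,0.015,0],[0,0,0.015,0],[0,0,0.015,0],[0,0,0.015,0],[0,0,0.01,0],[0,0,0.005,0],[0,0,0,0],[0,0,0,0]]

```text
time: 3.3
eef_pos: [520.4, -2.4, 110.8]
tool_rot: [-0.043, 0.999, -0.0, 0.0]
wrist_force: [-0.2, 0.2, 0.8]
width: 0.2
grasp_force: 0.0
```

Run:
```python
from h import *
t=imaging.get_image("top");s=imaging.get_image("scene");print(monitor.get_state()["eef_pos"])
a=cv2.resize(t[190:280,250:400],None,fx=4,fy=4,interpolation=2)
b=cv2.resize(s[200:270,290:390],None,fx=6,fy=6,interpolation=2)[:240]
b=cv2.resize(s[205:265,280:400],None,fx=4,fy=4,interpolation=2)
o=np.zeros((600,600,3),np.uint8);o[:360,:600]=a;o[360:,:480]=b
cv2.imwrite("pics/c2.png",o)
```

```text
[520.65620094  -2.45932975 111.26162389]
```

View pics/c2.png

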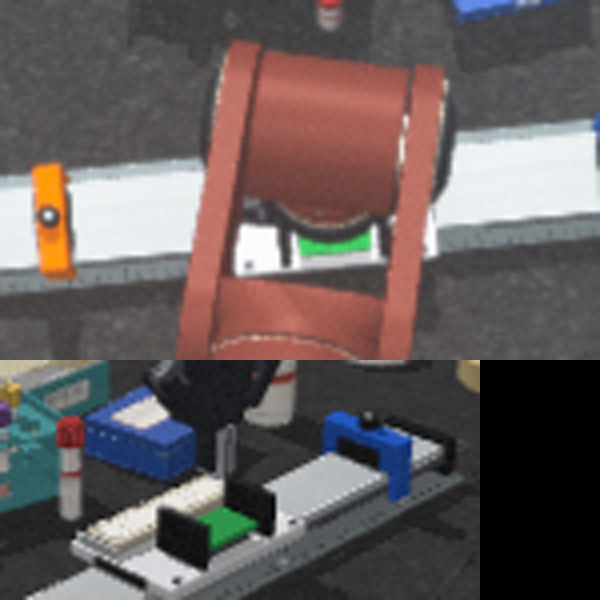

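The scene crop shows the closed fingertips at about (336.5,233), above the button and its far push plate. I'll check the calibration by projecting the tip position.

Run:
```python
from h import *
def proj(n,P):
    c=imaging.calibration(n);r,_=cv2.Rodrigues(c["R"]);return cv2.projectPoints(np.array([P],float),r,c["t"],c["camera_matrix"],np.array([c["k1"],0,0,0,0]))[0].ravel().round(1)
print("tip",proj("scene",[520.6,-2.5,97]))
u=np.array([-.085,.996]);v=np.array([.996,.085])
for dy in(-30,-25,25,30):
  for dx in(-18,18): 
    p=np.array([520.7,-2.7])+dy*u+dx*v;print(dy,dx,proj("scene",[*p,56.5]),proj("scene",[*p,76.5]))
s=cv2.imread("pics/scene0.png");b=blob(s,"scene","green");print(b[1],cv2.boxPoints(cv2.minAreaRect(b[2])))
k=b[2].reshape(-1,2);print([k[np.argmax(f)] for f in (k[:,0],-k[:,0],k[:,1],-k[:,1])])
```

```text
tip [333.3 232.8]
-30 -18 [345.  244.4] [345.2 238.1]
-30 18 [335.5 240.2] [335.7 233.9]
-25 -18 [343.8 245. ] [344.  238.6]
-25 18 [334.3 240.8] [334.5 234.5]
25 -18 [331.6 251. ] [331.8 244.5]
25 18 [322.1 246.6] [322.2 240.2]
30 -18 [330.4 251.7] [330.5 245.1]
30 18 [320.8 247.2] [320.9 240.8]
[330 242  14  10  84] [[329.20004 244.40001]
 [340.00003 239.00002]
 [343.6     246.20003]
 [332.80002 251.60002]]
[array([343, 246], dtype=int32), array([330, 244], dtype=int32), array([333, 251], dtype=int32), array([334, 242], dtype=int32)]
```

Run:
```python
from h import *
s=imaging.get_image("scene")
cv2.imwrite("pics/c3.png",cv2.resize(s[205:260,305:370],None,fx=10,fy=10,interpolation=cv2.INTER_NEAREST))
```

```text
(no output)
```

View pics/c3.png

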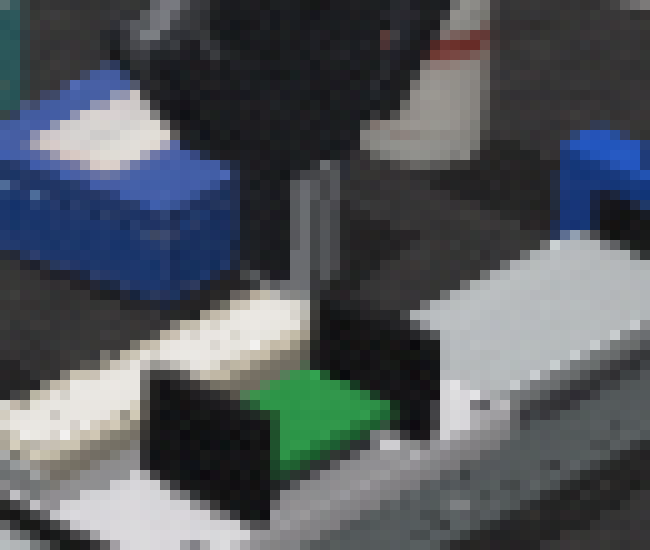

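The fingers span columns 329–339, with the tip at row 234. This matches the prediction (333,233), so the aim is good. Next I descend.

Call:
play_rows:
  commands:
    - [[0,0,0.01,0],[0,0,0.01,0],[0,0,0.008,0],[0,0,0.005,0],[0,0,0.002,0],[0,0,0,0],[0,0,0,0],[0,0,0,0]]

```text
time: 4.25
eef_pos: [520.3, -2.4, 75.8]
tool_rot: [-0.043, 0.999, -0.0, 0.0]
wrist_force: [0.8, -0.2, 1.0]
width: -0.2
grasp_force: 0.0
```

Call:
play_rows:
  commands:
    - [[0,0,0.001,0],[0,0,0.001,0],[0,0,0.001,0],[0,0,0.001,0],[0,0,0.001,0],[0,0,0.001,0],[0,0,0,0],[0,0,0,0]]

```text
time: 5.05
eef_pos: [520.0, -2.4, 69.5]
tool_rot: [-0.043, 0.999, -0.0, -0.0]
wrist_force: [-1.0, 0.4, 2.9]
width: 0.1
grasp_force: 1.4
```

Contact at about TCP z 70, as expected. Next I press 8 mm further.

Call:
play_rows:
  commands:
    - [[0,0,0.001,0],[0,0,0.001,0],[0,0,0.001,0],[0,0,0.001,0],[0,0,0.001,0],[0,0,0.001,0],[0,0,0,0],[0,0,0,0]]

```text
time: 5.85
eef_pos: [520.0, -2.4, 63.4]
tool_rot: [-0.043, 0.999, 0.0, 0.0]
wrist_force: [-2.6, 0.5, 5.6]
width: -0.1
grasp_force: 2.6
```

Call:
play_rows:
  commands:
    - [[0,0,0.001,0],[0,0,0.0005,0],[0,0,0,0],[0,0,0,0],[0,0,0,0],[0,0,0,0],[0,0,0,0],[0,0,0,0]]

```text
time: 6.65
eef_pos: [520.0, -2.3, 62.5]
tool_rot: [-0.043, 0.999, 0.0, -0.0]
wrist_force: [-4.1, 0.1, 8.4]
width: 0.1
grasp_force: 4.2
```

Button fully down (8.4 N). Next I push along the rail, which is tool +y.

Call:
play_rows:
  commands:
    - [[0,0,0.0005,0],[0,0.003,0,0],[0,0.003,0,0],[0,0.003,0,0],[0,0.003,0,0],[0,0.003,0,0],[0,0.003,0,0],[0,0.003,0,0]]

```text
time: 7.45
eef_pos: [518.4, 18.0, 62.4]
tool_rot: [-0.043, 0.999, -0.001, -0.0]
wrist_force: [-5.0, -2.3, 11.3]
width: -0.4
grasp_force: 5.4
```

Call:
play_rows:
  commands:
    - [[0,0.004,0,0],[0,0.004,0,0],[0,0.004,0,0],[0,0.004,0,0],[0,0.004,0,0],[0,0.004,0,0],[0,0.004,0,0],[0,0.004,0,0]]

```text
time: 8.25
eef_pos: [515.6, 50.0, 62.4]
tool_rot: [-0.043, 0.999, -0.001, -0.0]
wrist_force: [-6.0, -2.1, 11.7]
width: -0.3
grasp_force: 5.5
```

Run:
```python
from h import *
s=imaging.get_image("scene");t=imaging.get_image("top")
b=blob(s,"scene","green");print(b[0],b[1])
g=blob(t,"top","green");print(g[0],g[1],plane("top",g[0],48.5))
o=np.zeros((600,800,3),np.uint8);o[:320]=cv2.resize(t[190:270,230:430],None,fx=4,fy=4);o[320:,:]=cv2.resize(s[220:290,220:420],None,fx=4,fy=4)
cv2.imwrite("pics/c4.png",o)
```

```text
[324.39130435 256.5       ] [319 253  12   9  46]
[321.2 252.6] [320 252   3   2   5] [505.55284789  29.39699135  48.5       ]
```

View pics/c4.png

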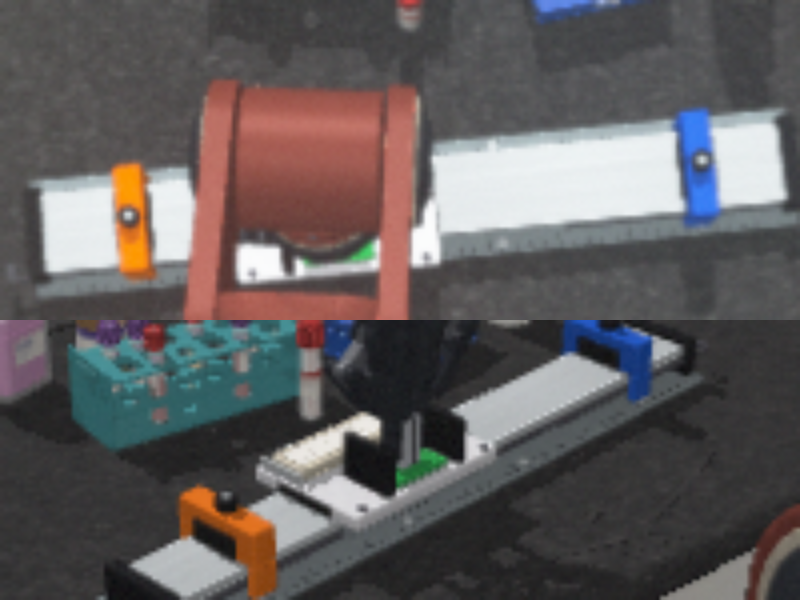

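The carriage is moving with the pressed button. The finger is next to the orange-side plate, at about (405,440) in the scene crop. I continue the push.

Call:
play_rows:
  commands:
    - [[0,0.005,0,0],[0,0.005,0,0],[0,0.005,0,0],[0,0.005,0,0],[0,0.005,0,0],[0,0.005,0,0],[0,0.005,0,0],[0,0.005,0,0]]

```text
time: 9.15
eef_pos: [512.2, 90.0, 62.4]
tool_rot: [-0.043, 0.999, -0.001, -0.0]
wrist_force: [-5.9, -2.8, 11.3]
width: -0.3
grasp_force: 5.5
```

Call:
play_rows:
  commands:
    - [[0,0.002,0,0],[0,0.002,0,0],[0,0.002,0,0],[0,0.002,0,0],[0,0.002,0,0],[0,0.002,0,0],[0,0.002,0,0],[0,0.001,0,0]]

```text
time: 9.95
eef_pos: [511.0, 105.0, 62.4]
tool_rot: [-0.043, 0.999, -0.0, -0.0]
wrist_force: [-5.5, -1.9, 11.8]
width: 0.2
grasp_force: 5.5
```

Run:
```python
from h import *
s=imaging.get_image("scene");t=imaging.get_image("top")
o=np.zeros((600,800,3),np.uint8);o[:320]=cv2.resize(t[190:270,230:430],None,fx=4,fy=4);o[320:,:]=cv2.resize(s[220:290,220:420],None,fx=4,fy=4)
cv2.imwrite("pics/c5.png",o)
```

```text
(no output)
```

View pics/c5.png

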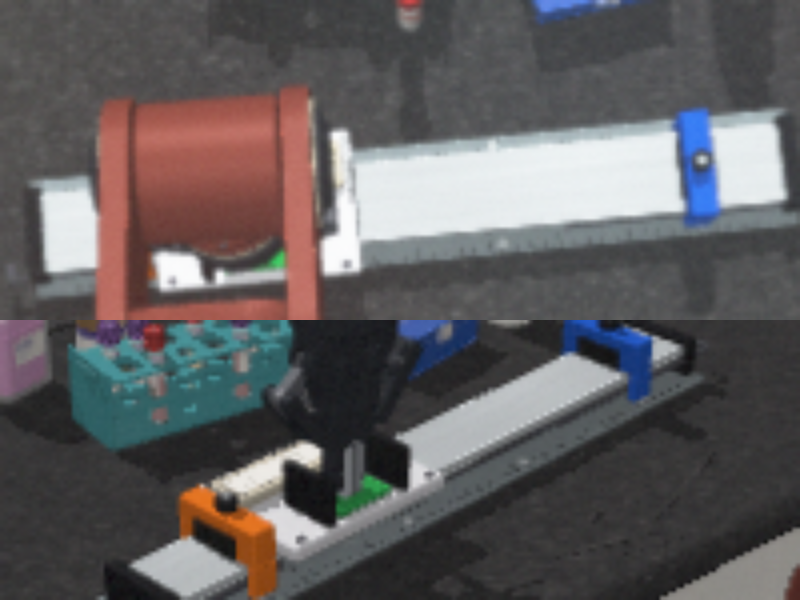

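The carriage is almost at the orange stop: a small gap is left near (265,525) in the scene crop. I continue slowly and watch the y force.

Call:
play_rows:
  commands:
    - [[0,0.001,0,0],[0,0.001,0,0],[0,0.001,0,0],[0,0.001,0,0],[0,0.001,0,0],[0,0.001,0,0],[0,0.001,0,0],[0,0.001,0,0]]

```text
time: 10.85
eef_pos: [511.8, 112.4, 62.5]
tool_rot: [-0.043, 0.999, -0.001, 0.002]
wrist_force: [-0.2, -3.2, 5.9]
width: -0.3
grasp_force: 3.1
```

Call:
play_rows:
  commands:
    - [[0,0.001,0,0],[0,0.001,0,0],[0,0.001,0,0],[0,0.001,0,0],[0,0,0,0],[0,0,0,0],[0,0,0,0],[0,0,0,0]]

```text
time: 11.65
eef_pos: [511.5, 116.6, 62.5]
tool_rot: [-0.043, 0.999, -0.001, 0.002]
wrist_force: [-0.7, -1.7, 5.4]
width: -0.1
grasp_force: 3.0
```

Call:
play_rows:
  commands:
    - [[0,0,0.0005,0],[0,0,0.0005,0],[0,0,0,0],[0,0,0,0],[0,0,0,0],[0,0,0,0],[0,0,0,0],[0,0,0,0]]

```text
time: 12.45
eef_pos: [511.5, 116.6, 62.4]
tool_rot: [-0.043, 0.999, -0.001, 0.002]
wrist_force: [-3.0, -2.7, 11.3]
width: -0.0
grasp_force: 5.7
```

Run:
```python
from h import *
s=imaging.get_image("scene");t=imaging.get_image("top")
o=np.zeros((600,720,3),np.uint8);o[:240]=cv2.resize(t[210:270,240:420],None,fx=4,fy=4);o[240:,:]=cv2.resize(s[235:295,240:360],None,fx=6,fy=6)
cv2.imwrite("pics/c6.png",o)
```

```text
(no output)
```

View pics/c6.png

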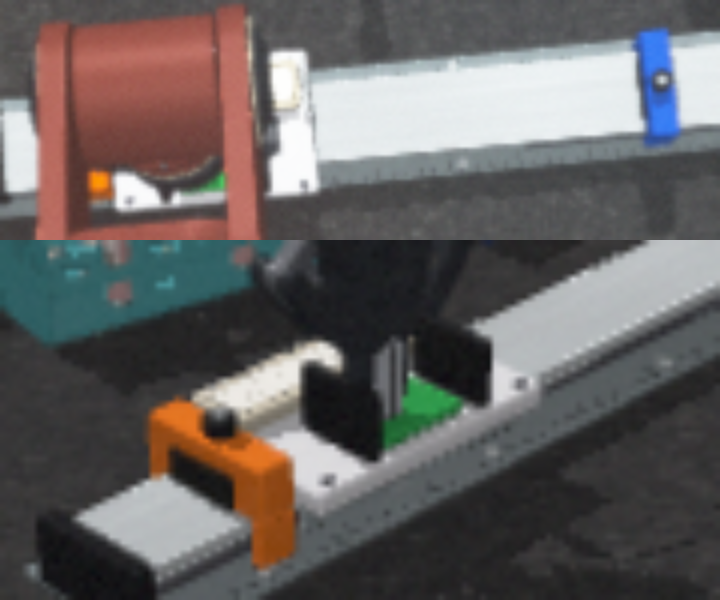

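The button is still down. The carriage is at or very near the stop: its edge is at about (300,440) in the crop, next to the orange block. I push on until the y force rises.

Call:
play_rows:
  commands:
    - [[0,0.001,0,0],[0,0.001,0,0],[0,0.001,0,0],[0,0.001,0,0],[0,0,0,0],[0,0,0,0],[0,0,0,0],[0,0,0,0]]

```text
time: 13.35
eef_pos: [511.9, 120.1, 62.4]
tool_rot: [-0.043, 0.999, -0.001, 0.003]
wrist_force: [0.8, -4.5, 9.1]
width: -0.5
grasp_force: 4.7
```

Call:
play_rows:
  commands:
    - [[0,0.001,0,0],[0,0.001,0,0],[0,0.001,0,0],[0,0,0,0],[0,0,0,0],[0,0,0,0],[0,0,0,0],[0,0,0,0]]

```text
time: 14.15
eef_pos: [511.9, 121.0, 62.4]
tool_rot: [-0.043, 0.999, -0.004, 0.003]
wrist_force: [0.4, -12.4, 9.6]
width: 0.2
grasp_force: 9.0
```

The y force is 12 N and motion has stopped, so the carriage is against the stop at the expected travel of about 108 mm. I ease the push slightly and lift straight up.

Call:
play_rows:
  commands:
    - [[0,-0.001,0,0],[0,0,-0.002,0],[0,0,-0.002,0],[0,0,-0.003,0],[0,0,-0.005,0],[0,0,-0.01,0],[0,0,-0.01,0],[0,0,-0.01,0]]

```text
time: 14.95
eef_pos: [509.2, 123.3, 102.5]
tool_rot: [-0.042, 0.999, 0.0, -0.0]
wrist_force: [0.5, -0.5, 0.2]
width: -0.2
grasp_force: 0.0
```

Call:
play_rows:
  commands:
    - [[0,0,-0.02,0],[0,0,-0.02,0],[0,0,-0.02,0],[0,0,-0.02,0],[0,0,-0.02,0],[0,0,-0.02,0],[0,0,-0.02,0],[0,0,0,0]]

```text
time: 15.75
eef_pos: [511.1, 123.7, 246.5]
tool_rot: [-0.043, 0.999, 0.0, 0.004]
wrist_force: [0.3, 0.1, -0.3]
width: -0.1
grasp_force: 0.0
```

Call:
play_rows:
  commands:
    - [[0.03,0,0,0],[0.03,0,0,0],[0.03,0,0,0],[0.03,0,0,0],[0,0,0,0],[0,0,0,0],[0,0,0,0],[0,0,0,0]]

```text
time: 16.55
eef_pos: [390.3, 113.0, 242.1]
tool_rot: [-0.043, 0.999, -0.0, -0.0]
wrist_force: [-0.5, 0.6, -0.1]
width: 0.1
grasp_force: 0.0
```

Run:
```python
from h import *
s=imaging.get_image("scene");t=imaging.get_image("top")
for c in("green","orange"):
  b=blob(t,"top",c);print(c,b[0],b[1],plane("top",b[0],56.5))
o=np.zeros((600,720,3),np.uint8);o[:240]=cv2.resize(t[210:270,240:420],None,fx=4,fy=4);o[240:,:]=cv2.resize(s[235:295,240:360],None,fx=6,fy=6)
cv2.imwrite("pics/c7.png",o)
```

```text
green [293.22068966 249.42068966] [285 245  17  11 145] [514.05985097 105.21281167  56.5       ]
orange [262.64367816 244.56896552] [258 231  10  28 174] [528.43290738 188.92433084  56.5       ]
```

View pics/c7.png

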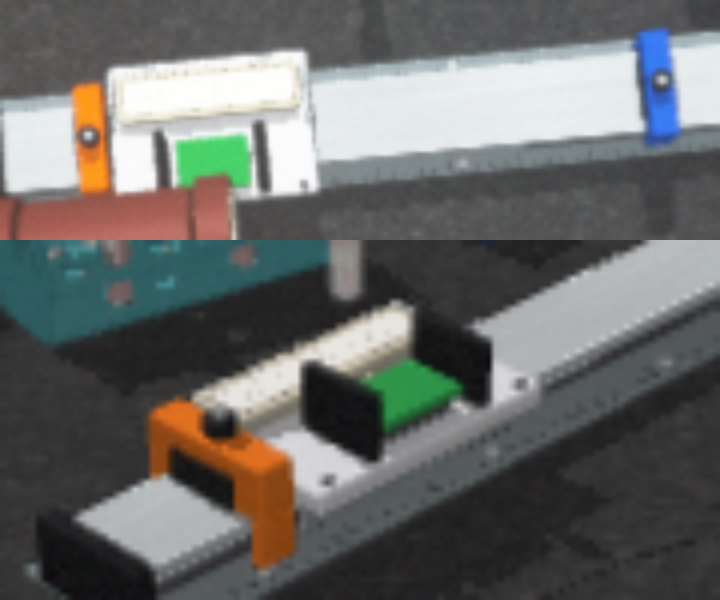

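The button (green at column 293 in the top view) has sprung up. The carriage is against the orange stop, with a measured centre-to-stop distance along the rail of about 82 mm. I hand in.

```bash
python3 -c "
from station import robot
print(robot.sign_off())"
```

```text
the job is handed in; nothing more can be done
None
```

The carriage rests against the orange stop (centre about 82 mm from its origin in the last picture), the button has sprung up, the arm is clear, and the job is handed in; sign-off returned no verdict.

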